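# Turn over a damp sandal footbed with the tilting drying tray

## Task

The sandal footbed has to dry with its cork side up, and nobody should touch it by hand. First set the shoe brush, bristles down, on the green mat so that the tray's bay is empty; then swing the tray's flap up and over by its red bar, smoothly, until the footbed tumbles into the bay cork side up, and bring the flap gently back down until it rests flat, and let go. Leave the bowl, the shoe horn and the doorstop where they are, and do not drop the brush.

Things in the scene. Friction and masses are not known exactly. Their poses are not given: they have to be found in the camera images.
- tray: Fixed wooden drying tray, 240 mm long (its x), 212 mm wide (its y) without the handle. Origin on the table top below the middle of the hinge line. x runs along the hinge line, z is up; the fixed white bay is on the -y side, the hinged grey flap on the +y side. It is turned by up to 0.35 rad from the world axes.
- bay (a point): Middle of the floor of the white bay, the fixed half of the tray, which must receive the footbed: inside 224 mm along tray x by 105 mm along tray y, floor 56 mm above the table, level and open to the hinge line, walls 12 mm high on the other three sides. The axes are those of the tray.
- flap_hinge (a point): Middle of the hinge line, 56 mm above the table, level with the bay floor; axes those of the tray, hinge axis = tray x. The flap is a shallow tray 220 by 98 mm, 0.3 kg; when flat its floor lies 20 mm below the hinge line. A 20 mm wall along the hinge catches the footbed as it slides down the rising flap; low walls on the other sides.
- flap (a joint): Flap angle (rad): 0 flat, 1.57 upright, stop at 2.4 leaning over the bay; a positive turn about tray x lifts the handle and swings it over the bay. Nearly free hinge: let go, it falls flat from below about 1.7, over the bay from above 2.1. The footbed topples off it into the bay at about 1.8 to 2.0. Over 3 rad/s is flinging or slamming.
- flap_handle (a point): Middle of the red round bar that swings the flap: 12 mm thick, 90 mm free length along tray x, on two rods, 62 mm clear of the flap edge. Flap flat: 160 mm from the hinge line on the +y side, 46 mm above the table (10 mm below the hinge). Being round it can turn between the fingers, so the gripper can keep pointing down along the arc.
- footbed_center (a point): Centre of the loose rigid sandal footbed, 177 mm long (its x), 72 mm wide (its y), 14 mm thick, 0.08 to 0.17 kg. Its z points out of its blue face; the other face is cork. It starts lying on the flap, blue face up, length along tray x.
- brush_center (a point): Centre (half-way up) of the loose shoe brush: 150 mm long (its x), 46 mm wide (its y), 52 mm high; black plastic block (upper 30 mm) over grey bristles (lower 22 mm, a rigid block 140 by 38 mm), about 0.16 kg. Starts in the bay, bristles down, length roughly along tray x. Its z points from the bristles to the block.
- mat: Fixed green mat on the cabinet top, 200 mm (its x) by 120 mm (its y), 4 mm thick. Origin: centre of its underside. It and the bowl swap places from start to start, one to the left and one to the right of the tray.
- bowl_center (a point): Centre of the loose brushed steel key bowl, 120 mm across, 50 mm high. Leave alone.
- horn_center (a point): Middle of the loose wooden shoe horn, about 200 mm long, lying beyond the tray. Leave alone.
- doorstop_center (a point): Middle of the loose grey doorstop wedge, 113 mm long, 45 mm wide, 30 mm high. Leave alone.
Not all that is in view belongs to the job. There is more than one size of the mat; the one meant has the size given above.

How it is judged:
By the outcome, as a careful person would: the job done as asked, in the order asked, and still so for the second after the job is handed in, with the robot touching nothing.
It also fails if it takes over 70 s, if anything falls off the work surface, if the arm or the gripper's body presses on something with over 40 N, if the wrist force passes 120 N, or if a joint passes its speed limit or range.

## Robot

A 6-joint arm with a two-finger parallel gripper is mounted at the origin on the work surface. World frame = base frame: x ahead of the robot, y to its left, z up, the work surface at z = 0. Lengths are in m, angles in rad, forces in N, time in s.
With the tool pointing down it reaches from about 0.35 to 0.95 m from the base axis. Payload 17.4 kg.
Tool frame: the origin (TCP) lies between the finger pads; the fingertips stand 25 mm ahead of it and the grasp point (between the pads) lies 6 mm ahead of it; z points along the fingers, y is the line along which they close (so a half turn about z gives the same grasp; the last joint's range is limited). The gripper opens to 93 mm and grips with 3 to 60 N. Pads are 15 mm wide; open, the fingers measure 128 mm over their backs; the gripper's body (75 mm by 188 mm) begins 65 mm behind the grasp point.
Start: joints at [-0.038, 0.116, 1.442, -0, 1.584, -0.038], TCP at [0.675, -0, 0.244] pointing down, gripper open.
Joint ranges: [-2.83, 2.83], [-0.83, 2.19], [0.07, 2.5], [-1.14, 4.28], [0.01, 3], [-2.97, 2.97]. Speed limits (rad/s): [1.89, 1.89, 2.22, 3.14, 3.14, 3.14].

## Interface

Orientations are given as a unit quaternion [w, x, y, z].
In Python, from bench import sensors, snapshot, finish_job, finder gives the robot as it stands.
- The arm moves only by the tool jog_arm, never from a script. Its argument "increments" is a list of rows, each an object with "dr": the turn, a rotation vector about the tool's x, y, z in rad, a list of three; "xyz": the shift along the tool's x, y, z in mm, a list of three; "jaw": the opening, from 0 (shut) to 1 (fully open). A call has 1 to 10 rows; each row is the pose to reach, as a shift and turn from the pose commanded when the call began, along the tool's axes at that moment; what a row does not reach only later rows make up. A row lasts 1/10 s, in which the tool goes at most 50 mm and 8.59 degrees, less where a joint would pass 70% of its speed; a pose out of reach is approached as far as the arm can. A call with a gripper value outside its range is refused whole. The fingers move at their own pace and stop on an object; "grip_force" is the grip in N (left out, the last holds). Time passes only in rows, so rows that repeat a pose let the fingers close. It gives the time, the measured TCP pose, the force, the opening and the grip force at its end, in the units of the state.
- sensors.sense(): the state, without advancing time (a new reading comes with each control period).
- snapshot(name): name is "scene" or "side" or "wrist"; returns a dict with "image" (420x560x3 uint8, blue, green, red), "intrinsics" (3x3 intrinsics, pixels), "extrinsics" (4x4, takes a point from world to camera coordinates); the wrist camera has in their place "T_tool_cam" (4x4, takes a point from camera to tool coordinates, whose origin is the TCP and whose axes are the flange's). Camera axes: x right, y down, z forward; pixel columns grow to the right and rows downward; lengths in m; the calibration is good to about 2 mm. The wrist camera is an equidistant fisheye: a pixel r from the principal point sees the ray r / f radians off the axis. A picture is of the moment at which its call begins: read the wrist's pose just before it. There is no depth.
- finish_job(): hands the job in; it is judged then, once.
Trained networks look in a picture, given as the dict that the camera call returned (one of the last four; its "shot" number tells which), for a name from the list of things; names that differ only in an ending like _2 or _b are one class to them, and where a whole thing is asked for, a point or a joint stands for the part that bears it (a point fixed in the world has none). Each returns a list of dicts, best first, with "conf" (0 to 1); they miss things now and then, are a little off and sometimes report something else, mostly with a low value. They report only what shows in the picture. A call takes as long as a camera call. They do not tell look-alikes from the thing itself.
- finder.recognise(picture, label): "at" ([x, y, z] in m, in the coordinates of the camera as it stood for that picture, good to about 4 mm: the middle of the surface that is visible of it).
- finder.cut_out(picture, label): "mask" (420x560 bool, what is visible of it).
- finder.landmark_of(picture, label): "at" ([x, y, z] in m, in the coordinates of the camera as it stood for that picture, good to about 4 mm: a listed point, or the origin of a listed thing).
The state is a dict: "time_s": time; "qpos": joint angles; "dq": joint speeds; "joint_efforts": joint torques, N m; "ee_pos": TCP position; "tcp_rot": TCP orientation; "contact_force": force on the tool from outside, world axes, zero at the start; "moment": the same for the moment, N m; "finger_gap": finger opening in m; "grasp_force": force on a finger pad.
Only numpy, scipy, OpenCV 4.12 (cv2) and the standard library are available. Lean on these libraries where they do the work, as an engineer would, in place of code of your own. Each camera call takes 0.05 s, during which the arm holds its last target. There are 200 camera calls.

## Working session

There is one attempt and no reset: what is moved stays moved. The work goes in short steps, Python scripts to look and compute and a tool call to move; the robot and the scene stay as the last step left them, time stands still between calls to the robot, and variables do not carry over. Pictures are saved under pics/ and viewed, at most 10 in all, crops included, and the job is handed in when it is done.

Besides the shell and the picture viewer there is one more tool, called after ">>>" as name(argument=value, ...) on one line, values as JSON. jog_arm: Moves the arm, as the interface text tells. Its arguments: {"type":"object","properties":{"increments":{"type":"array","items":{"type":"object","properties":{"dr":{"type":"array","items":{"type":"number"}},"xyz":{"type":"array","items":{"type":"number"}},"jaw":{"type":"number"}}}},"grip_force":{"type":"number"}},"required":["increments"]}

```bash
mkdir -p pics; cat > h.py <<'E'
import numpy as np, cv2
from bench import sensors, snapshot, finish_job, finder
from scipy.spatial.transform import Rotation as R
def rot(q): return R.from_quat([q[1],q[2],q[3],q[0]])
def cam2w(p,at,st=None):
    at=np.append(at,1)
    if 'extrinsics' in p: return (np.linalg.inv(p['extrinsics'])@at)[:3]
    c=(np.array(p['T_tool_cam'])@at)[:3]
    return rot(st['tcp_rot']).apply(c)+np.array(st['ee_pos'])
def ray(p,u,v,z):
    "scene/side pixel to the world plane at height z"
    K=np.array(p['intrinsics']);E=np.linalg.inv(p['extrinsics'])
    d=E[:3,:3]@np.linalg.inv(K)@[u,v,1];o=E[:3,3]
    return o+d*(z-o[2])/d[2]
def st():
    s=sensors.sense();return s
E
cat > a.py <<'E'
from h import *
s=st(); print(s['time_s'],s['ee_pos'],s['tcp_rot'],s['finger_gap'])
for n in ['scene','side','wrist']:
    s=st();p=snapshot(n); cv2.imwrite(f'pics/{n}0.png',p['image'])
    if n!='side':
      pass
    for l in ['tray','bay','flap_hinge','flap_handle','footbed_center','brush_center','mat','bowl_center','horn_center','doorstop_center']:
        try:
            print(n,l,[(np.round(cam2w(p,r['at'],s),3).tolist(),round(r['conf'],2)) for r in finder.landmark_of(p,l)[:3]])
        except Exception as e: print(n,l,e)
print(st()['time_s'])
E
python3 a.py; python3 -c "
import cv2,numpy as np
a=[cv2.imread(f'pics/{n}0.png') for n in ['scene','side']]
"
```

```text
0.0 [ 6.74803749e-01 -1.15302788e-05  2.42891007e-01] [-4.30208567e-04  7.07108553e-01  7.07104753e-01 -4.20616123e-04] 0.09295632978785222
scene tray [([0.526, 0.073, 0.002], 0.63), ([0.519, 0.016, 0.059], 0.52)]
scene bay [([0.516, 0.017, 0.058], 0.95)]
scene flap_hinge [([0.524, 0.078, 0.054], 0.64)]
scene flap_handle []
scene footbed_center [([0.535, 0.112, 0.045], 0.69)]
scene brush_center [([0.504, 0.022, 0.083], 0.73), ([0.525, 0.073, 0.002], 0.57)]
scene mat [([0.467, -0.302, 0.002], 0.91), ([0.457, -0.491, 0.001], 0.67), ([0.233, -0.281, -0.001], 0.54)]
scene bowl_center [([0.448, 0.379, 0.029], 0.71), ([0.504, 0.02, 0.081], 0.46)]
scene horn_center [([0.791, -0.062, 0.007], 0.83), ([0.448, 0.379, 0.029], 0.52)]
scene doorstop_center [([0.721, -0.329, 0.01], 0.79)]
side tray [([0.525, 0.071, -0.0], 0.55)]
side bay [([0.52, 0.016, 0.059], 0.93)]
side flap_hinge [([0.528, 0.071, 0.055], 0.57)]
side flap_handle [([0.548, 0.228, 0.042], 0.72), ([0.502, 0.018, 0.077], 0.53)]
side footbed_center [([0.533, 0.118, 0.046], 0.97), ([0.547, 0.229, 0.046], 0.36), ([0.528, 0.072, 0.056],
[... 223 characters left out ...]
.0], 0.54)]
side horn_center [([0.786, -0.072, 0.007], 0.72)]
side doorstop_center [([0.72, -0.33, 0.011], 0.7)]
wrist tray [([0.528, 0.068, -0.0], 0.57), ([0.717, -0.334, 0.012], 0.55)]
wrist bay []
wrist flap_hinge [([0.525, 0.073, 0.053], 0.86), ([0.464, -0.305, 0.002], 0.57)]
wrist flap_handle []
wrist footbed_center [([0.532, 0.116, 0.043], 0.81)]
wrist brush_center [([0.503, 0.019, 0.082], 0.85)]
wrist mat [([0.464, -0.306, 0.003], 0.88)]
wrist bowl_center [([0.527, 0.072, -0.002], 0.34)]
wrist horn_center [([0.792, -0.071, 0.004], 0.8), ([0.524, 0.072, 0.052], 0.28)]
wrist doorstop_center [([0.505, 0.017, 0.083], 0.7), ([0.717, -0.334, 0.013], 0.65), ([0.532, 0.118, 0.04], 0.58)]
1.65
```

View pics/scene0.png

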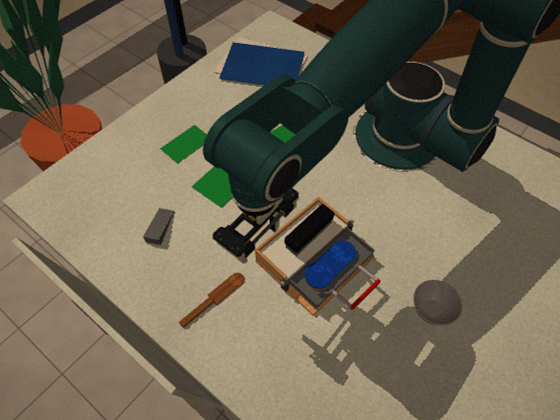

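View pics/wrist0.png

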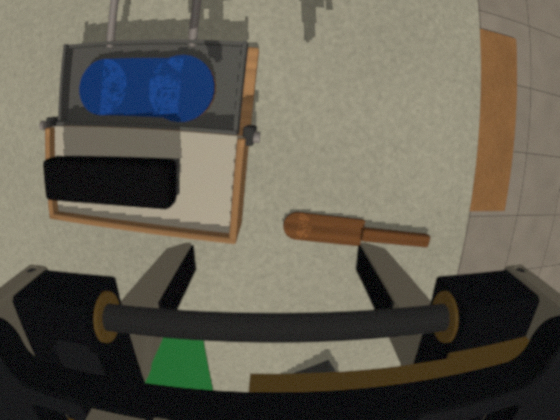

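The scene view shows the tray at about (315,255) with the black brush in the bay, the blue footbed on the flap and the red bar at (365,294). There are three green patches at (185,143), (215,187) and (285,132), so I need their sizes. The wrist view shows the brush at (110,180) and the footbed at (150,88).

```bash
cat > b.py <<'E'
from h import *
for n in ['side','scene']:
    p=snapshot(n); im=p['image']; hsv=cv2.cvtColor(im,cv2.COLOR_BGR2HSV)
    def rects(m,z,tag,a=60):
        m=m.astype(np.uint8); c,_=cv2.findContours(m,cv2.RETR_EXTERNAL,cv2.CHAIN_APPROX_NONE)
        for k in c:
            if cv2.contourArea(k)<a: continue
            P=np.array([ray(p,*q[0],z)[:2] for q in k],np.float32)
            r=cv2.minAreaRect(P*1000); (w,h)=r[1]; ang=r[2] if w>h else r[2]-90
            print(n,tag,np.round(r[0],0),np.round(r[1],0),'long axis deg',round(ang,1))
    g=(hsv[...,0]>50)&(hsv[...,0]<72)&(hsv[...,1]>150)&(hsv[...,2]>60)
    rects(g,.004,'green')
    rd=((hsv[...,0]<5)|(hsv[...,0]>175))&(hsv[...,1]>180)&(hsv[...,2]>80)
    rects(rd,.048,'red',20)
    for l,z in [('footbed_center',.05),('brush_center',.108)]:
        r=finder.cut_out(p,l)
        if r: rects(r[0]['mask'],z,l+' %.2f'%r[0]['conf'])
s=st();p=snapshot('wrist')
K=np.array(p['intrinsics']);T=np.array(p['T_tool_cam']);rw=rot(s['tcp_rot'])
print(np.round(T,3).tolist(),K.tolist())
r=finder.cut_out(p,'brush_center')
for x in r[:1]:
    c,_=cv2.findContours(x['mask'].astype(np.uint8),cv2.RETR_EXTERNAL,cv2.CHAIN_APPROX_NONE)
    k=max(c,key=cv2.contourArea)[:,0].astype(float); d=(k-K[:2,2])/[K[0,0],K[1,1]]; th=np.linalg.norm(d,axis=1)
    v=np.c_[d*(np.sin(th)/th)[:,None],np.cos(th)]
    D=rw.apply(v@T[:3,:3].T); o=rw.apply(T[:3,3])+s['ee_pos']
    P=o+D*((.108-o[2])/D[:,2])[:,None]
    print('wrist brush',cv2.minAreaRect((P[:,:2]*1000).astype(np.float32)))
cv2.imwrite('pics/side1.png',im)
E
python3 b.py
```

```text
side green [ 234. -276.] [ 83. 139.] long axis deg -11.6
side green [ 465. -305.] [197. 118.] long axis deg 1.2
side green [ 457. -494.] [ 82. 139.] long axis deg -4.5
side red [544. 229.] [ 14. 110.] long axis deg -6.5
side brush_center 0.57 [498.  43.] [ 93. 158.] long axis deg -3.0
scene green [ 511. -303.] [105. 116.] long axis deg -88.2
scene green [ 457. -494.] [ 82. 139.] long axis deg -4.8
scene green [ 229. -286.] [61. 52.] long axis deg 86.0
scene red [543. 230.] [  9. 109.] long axis deg -6.6
scene footbed_center 0.80 [532. 116.] [ 74. 169.] long axis deg -6.0
scene brush_center 0.73 [512.  29.] [ 56. 162.] long axis deg -3.0
[[0.001, -0.958, -0.287, 0.08], [1.0, 0.001, 0.001, 0.001], [-0.001, -0.287, 0.958, -0.141], [0.0, 0.0, 0.0, 1.0]] [[325.19226210127806, 0.0, 275.47570160315064], [0.0, 325.19226210127806, 206.65566439730821], [0.0, 0.0, 1.0]]
wrist brush ((510.8793640136719, 23.786109924316406), (49.5158805847168, 156.88510131835938), 85.70631408691406)
```

View pics/side0.png

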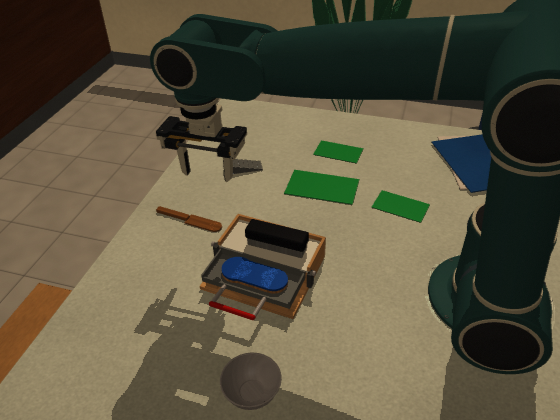

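Both views make the patch at (0.465, -0.305) 197 x 118 mm, with its long side along x at about +1°. That is the right mat; the other two are about 139 x 82 mm. The side view shows the brush at (277,235), the footbed at (255,275), the red bar at (232,310) and nothing in the way. Now I move above the brush.

>>> jog_arm(increments=[{"xyz": [2, -17, 4], "dr": [0, 0, -0.14], "jaw": 1}, {"xyz": [4, -34, 8], "dr": [0, 0, -0.28], "jaw": 1}, {"xyz": [7, -51, 13], "dr": [0, 0, -0.42], "jaw": 1}, {"xyz": [9, -68, 17], "dr": [0, 0, -0.56], "jaw": 1}, {"xyz": [11, -85, 21], "dr": [0, 0, -0.7], "jaw": 1}, {"xyz": [13, -101, 25], "dr": [0, 0, -0.84], "jaw": 1}, {"xyz": [15, -118, 29], "dr": [0, 0, -0.98], "jaw": 1}, {"xyz": [18, -135, 34], "dr": [0, 0, -1.12], "jaw": 1}, {"xyz": [20, -152, 38], "dr": [0, 0, -1.26], "jaw": 1}, {"xyz": [22, -169, 42], "dr": [0, 0, -1.4], "jaw": 1}])

```text
time_s: 3.05
ee_pos: [0.5053, 0.0221, 0.2015]
tcp_rot: [0.0, 0.082, 0.997, 0.0]
contact_force: [0.1, -0.4, 0.2]
finger_gap: 0.0934
grasp_force: 0.0
```

>>> jog_arm(increments=[{"xyz": [0, 0, 0], "dr": [0, 0, -0.1], "jaw": 0.85}, {"xyz": [0, 0, 0], "dr": [0, 0, -0.1], "jaw": 0.85}])

```text
time_s: 3.25
ee_pos: [0.5058, 0.0221, 0.2019]
tcp_rot: [0.0, 0.034, 0.999, 0.0]
contact_force: [-0.5, 0.2, -0.1]
finger_gap: 0.082
grasp_force: 0.0
```

```bash
cat > c.py <<'E'
from h import *
import sys
s=st();p=snapshot('wrist');cv2.imwrite('pics/'+sys.argv[1],p['image'])
r=rot(s['tcp_rot']);print(s['time_s'],np.round(s['ee_pos'],4),np.round(r.as_matrix(),3).tolist(),np.round(s['qpos'],2),s['finger_gap'])
K=np.array(p['intrinsics']);T=np.array(p['T_tool_cam'])
for l,z in [('brush_center',.108),('footbed_center',.05)]:
    for n,q in [('wrist',p),('scene',snapshot('scene'))]:
        print(n,l,[(np.round(cam2w(q,x['at'],s),3).tolist(),round(x['conf'],2)) for x in finder.landmark_of(q,l)[:2]])
    x=finder.cut_out(p,l)
    if not x: continue
    c,_=cv2.findContours(x[0]['mask'].astype(np.uint8),cv2.RETR_EXTERNAL,cv2.CHAIN_APPROX_NONE)
    k=max(c,key=cv2.contourArea)[:,0].astype(float); d=(k-K[:2,2])/[K[0,0],K[1,1]]; th=np.linalg.norm(d,axis=1)
    v=np.c_[d*(np.sin(th)/th)[:,None],np.cos(th)]
    D=r.apply(v@T[:3,:3].T); o=r.apply(T[:3,3])+s['ee_pos']
    P=o+D*((z-o[2])/D[:,2])[:,None]
    print(l,cv2.minAreaRect((P[:,:2]*1000).astype(np.float32)),(P[:,:2].min(0)),P[:,:2].max(0))
E
python3 c.py w1.png
```

```text
3.25 [0.5058 0.0221 0.2019] [[-0.998, 0.069, 0.001], [0.069, 0.998, 0.0], [-0.001, 0.0, -1.0]] [-0.01 -0.24  1.85  0.    1.53 -1.51] 0.08198159651425538
wrist brush_center [([0.507, 0.018, 0.085], 0.62)]
scene brush_center [([0.507, 0.023, 0.085], 0.67)]
brush_center ((502.96295166015625, 21.462135314941406), (45.66655731201172, 147.63247680664062), 86.18106079101562) [ 0.42832481 -0.00486999] [0.57705274 0.04761354]
wrist footbed_center [([0.532, 0.118, 0.042], 0.95)]
scene footbed_center [([0.533, 0.112, 0.046], 0.96)]
footbed_center ((529.3983764648438, 111.37506866455078), (72.80608367919922, 160.24891662597656), 85.77999114990234) [0.44947997 0.07189196] [0.60866554 0.15107365]
```

View pics/w1.png

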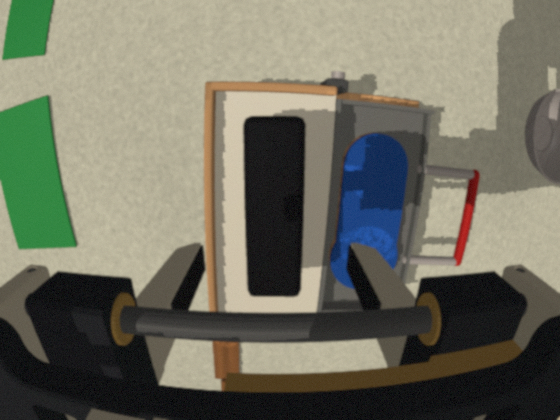

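The wrist view shows the brush at (275,205) centred between the fingers, its top rectangle measured as 148x46 mm at (0.503, 0.021) and 3.8° off, matching the tool. Descend and grip.

>>> jog_arm(increments=[{"xyz": [0, 0, 15], "jaw": 0.85}, {"xyz": [0, 0, 35], "jaw": 0.85}, {"xyz": [0, 0, 55], "jaw": 0.85}, {"xyz": [0, 0, 75], "jaw": 0.85}, {"xyz": [0, 0, 90], "jaw": 0.85}, {"xyz": [0, 0, 99], "jaw": 0.85}, {"xyz": [0, 0, 103], "jaw": 0.85}, {"xyz": [0, 0, 103], "jaw": 0.85}, {"xyz": [0, 0, 103], "jaw": 0.45}, {"xyz": [0, 0, 103], "jaw": 0.4}], grip_force=25)

```text
$.increments[0]: bad value
```

>>> jog_arm(increments=[{"xyz": [0, 0, 0], "jaw": 0.3}, {"xyz": [0, 0, 0], "jaw": 0.3}, {"xyz": [0, 0, 0], "jaw": 0.3}, {"xyz": [0, 0, 0], "jaw": 0.3}, {"xyz": [0, 0, 0], "jaw": 0.3}])

```text
$.increments[0]: bad value
```

>>> jog_arm(increments=[{"xyz": [0, 0, 15], "dr": [0, 0, 0], "jaw": 0.85}, {"xyz": [0, 0, 35], "dr": [0, 0, 0], "jaw": 0.85}, {"xyz": [0, 0, 55], "dr": [0, 0, 0], "jaw": 0.85}, {"xyz": [0, 0, 75], "dr": [0, 0, 0], "jaw": 0.85}, {"xyz": [0, 0, 90], "dr": [0, 0, 0], "jaw": 0.85}, {"xyz": [0, 0, 99], "dr": [0, 0, 0], "jaw": 0.85}, {"xyz": [0, 0, 103], "dr": [0, 0, 0], "jaw": 0.85}, {"xyz": [0, 0, 103], "dr": [0, 0, 0], "jaw": 0.85}, {"xyz": [0, 0, 103], "dr": [0, 0, 0], "jaw": 0.45}, {"xyz": [0, 0, 103], "dr": [0, 0, 0], "jaw": 0.4}], grip_force=25)

```text
time_s: 4.7
ee_pos: [0.5064, 0.022, 0.0994]
tcp_rot: [0.001, 0.035, 0.999, 0.0]
contact_force: [0.5, 0.7, 0.3]
finger_gap: 0.0673
grasp_force: 0.0
```

>>> jog_arm(increments=[{"xyz": [0, 0, 0], "dr": [0, 0, 0], "jaw": 0.3}, {"xyz": [0, 0, 0], "dr": [0, 0, 0], "jaw": 0.3}, {"xyz": [0, 0, 0], "dr": [0, 0, 0], "jaw": 0.3}, {"xyz": [0, 0, 0], "dr": [0, 0, 0], "jaw": 0.3}, {"xyz": [0, 0, 0], "dr": [0, 0, 0], "jaw": 0.3}])

```text
time_s: 5.2
ee_pos: [0.5061, 0.022, 0.0989]
tcp_rot: [0.0, 0.035, 0.999, -0.0]
contact_force: [-1.2, -0.4, 3.3]
finger_gap: 0.0463
grasp_force: 25.0
```

>>> jog_arm(increments=[{"xyz": [0, 0, -4], "dr": [0, 0, 0], "jaw": 0.3}, {"xyz": [0, 0, -12], "dr": [0, 0, 0], "jaw": 0.3}, {"xyz": [0, 0, -25], "dr": [0, 0, 0], "jaw": 0.3}, {"xyz": [0, 0, -40], "dr": [0, 0, 0], "jaw": 0.3}, {"xyz": [0, 0, -55], "dr": [0, 0, 0], "jaw": 0.3}, {"xyz": [0, 0, -70], "dr": [0, 0, 0], "jaw": 0.3}, {"xyz": [0, -6, -80], "dr": [0, 0, 0], "jaw": 0.3}, {"xyz": [1, -18, -85], "dr": [0, 0, 0], "jaw": 0.3}, {"xyz": [2, -36, -85], "dr": [0, 0, -0.01], "jaw": 0.3}, {"xyz": [3, -56, -85], "dr": [0, 0, -0.02], "jaw": 0.3}])

```text
time_s: 6.2
ee_pos: [0.4987, -0.0348, 0.1836]
tcp_rot: [-0.0, 0.025, 1.0, -0.0]
contact_force: [0.5, 0.3, -2.1]
finger_gap: 0.0457
grasp_force: 25.0
```

>>> jog_arm(increments=[{"xyz": [1, -24, 0], "dr": [0, 0, 0], "jaw": 0.3}, {"xyz": [3, -50, 0], "dr": [0, 0, -0.01], "jaw": 0.3}, {"xyz": [4, -80, 0], "dr": [0, 0, -0.02], "jaw": 0.3}, {"xyz": [6, -110, 0], "dr": [0, 0, -0.03], "jaw": 0.3}, {"xyz": [7, -140, 0], "dr": [0, 0, -0.04], "jaw": 0.3}, {"xyz": [9, -170, 0], "dr": [0, 0, -0.05], "jaw": 0.3}, {"xyz": [10, -200, 0], "dr": [0, 0, -0.06], "jaw": 0.3}, {"xyz": [10, -225, 0], "dr": [0, 0, -0.07], "jaw": 0.3}, {"xyz": [10, -245, 0], "dr": [0, 0, -0.07], "jaw": 0.3}, {"xyz": [10, -262, 0], "dr": [0, 0, -0.07], "jaw": 0.3}])

```text
time_s: 7.2
ee_pos: [0.4749, -0.2966, 0.1833]
tcp_rot: [-0.0, -0.009, 1.0, 0.0]
contact_force: [0.9, -0.2, -2.3]
finger_gap: 0.046
grasp_force: 25.0
```

>>> jog_arm(increments=[{"xyz": [0, -5, 2], "dr": [0, 0, 0], "jaw": 0.3}, {"xyz": [0, -8, 10], "dr": [0, 0, 0], "jaw": 0.3}, {"xyz": [0, -8, 25], "dr": [0, 0, 0], "jaw": 0.3}, {"xyz": [0, -8, 42], "dr": [0, 0, 0], "jaw": 0.3}, {"xyz": [0, -8, 60], "dr": [0, 0, 0], "jaw": 0.3}, {"xyz": [0, -8, 78], "dr": [0, 0, 0], "jaw": 0.3}, {"xyz": [0, -8, 95], "dr": [0, 0, 0], "jaw": 0.3}, {"xyz": [0, -8, 105], "dr": [0, 0, 0], "jaw": 0.3}, {"xyz": [0, -8, 110], "dr": [0, 0, 0], "jaw": 0.3}, {"xyz": [0, -8, 110], "dr": [0, 0, 0], "jaw": 0.3}])

```text
time_s: 8.2
ee_pos: [0.4758, -0.3026, 0.0731]
tcp_rot: [-0.0, -0.01, 1.0, 0.0]
contact_force: [0.1, 0.1, -2.9]
finger_gap: 0.0462
grasp_force: 25.0
```

```bash
cat > d.py <<'E'
from h import *
import sys
s=st();print(s['time_s'],np.round(s['ee_pos'],4),np.round(rot(s['tcp_rot']).as_matrix(),3).tolist(),s['finger_gap'],np.round(s['contact_force'],1))
p=snapshot('side');cv2.imwrite('pics/'+sys.argv[1],p['image'][100:260,220:460].repeat(3,0).repeat(3,1))
for l in ['brush_center','mat']: print(l,[(np.round(cam2w(p,x['at']),3).tolist(),round(x['conf'],2)) for x in finder.landmark_of(p,l)[:2]])
E
python3 d.py s2.png
```

```text
8.2 [ 0.4758 -0.3026  0.0731] [[-1.0, -0.019, -0.001], [-0.019, 1.0, 0.0], [0.001, 0.0, -1.0]] 0.04621609802677242 [ 0.1  0.1 -2.9]
brush_center [([0.471, -0.301, 0.056], 0.76)]
mat [([0.457, -0.499, 0.002], 0.96), ([0.466, -0.307, 0.001], 0.89)]
```

View pics/s2.png

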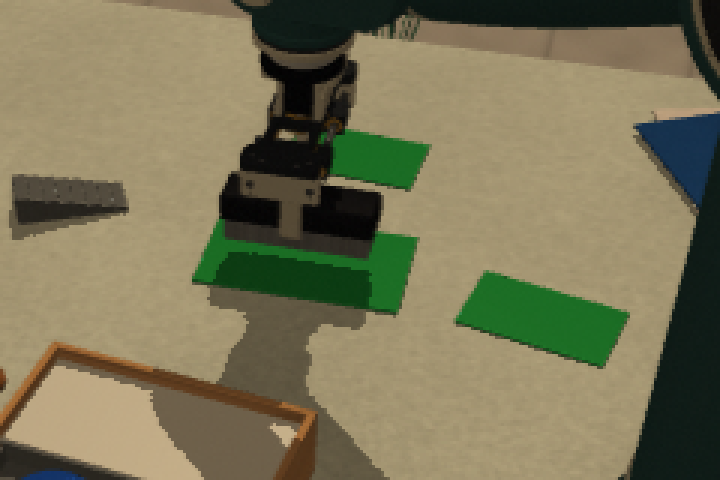

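The crop shows the brush held level, bristles down, above the right mat (its shadow at about (290,275)). I shift about 7 mm and lower it.

>>> jog_arm(increments=[{"xyz": [3, -1, 5], "dr": [0, 0, 0], "jaw": 0.3}, {"xyz": [6, -2, 10], "dr": [0, 0, 0], "jaw": 0.3}, {"xyz": [7, -2, 15], "dr": [0, 0, 0], "jaw": 0.3}, {"xyz": [7, -2, 19], "dr": [0, 0, 0], "jaw": 0.3}, {"xyz": [7, -2, 22], "dr": [0, 0, 0], "jaw": 0.3}, {"xyz": [7, -2, 24], "dr": [0, 0, 0], "jaw": 0.3}, {"xyz": [7, -2, 25], "dr": [0, 0, 0], "jaw": 0.3}, {"xyz": [7, -2, 25], "dr": [0, 0, 0], "jaw": 0.3}])

```text
time_s: 9.15
ee_pos: [0.469, -0.3049, 0.0486]
tcp_rot: [-0.0, -0.01, 1.0, 0.0]
contact_force: [0.0, -0.4, -1.4]
finger_gap: 0.0454
grasp_force: 25.0
```

>>> jog_arm(increments=[{"xyz": [0, 0, 0.7], "dr": [0, 0, 0], "jaw": 0.3}, {"xyz": [0, 0, 1.4], "dr": [0, 0, 0], "jaw": 0.3}, {"xyz": [0, 0, 1.4], "dr": [0, 0, 0], "jaw": 0.3}])

```text
time_s: 9.45
ee_pos: [0.469, -0.3049, 0.0472]
tcp_rot: [-0.0, -0.01, 1.0, 0.0]
contact_force: [-1.3, -0.0, -1.3]
finger_gap: 0.046
grasp_force: 25.0
```

>>> jog_arm(increments=[{"xyz": [0, 0, 0.5], "dr": [0, 0, 0], "jaw": 0.3}, {"xyz": [0, 0, 1], "dr": [0, 0, 0], "jaw": 0.3}, {"xyz": [0, 0, 1], "dr": [0, 0, 0], "jaw": 0.3}])

```text
time_s: 9.75
ee_pos: [0.4691, -0.305, 0.0469]
tcp_rot: [0.0, -0.01, 1.0, -0.0]
contact_force: [-3.1, 1.6, 4.7]
finger_gap: 0.0455
grasp_force: 25.0
```

Contact is felt (+4.7 N). Release, rise, then travel to above the red bar.

>>> jog_arm(increments=[{"xyz": [0, 0, 0], "dr": [0, 0, 0], "jaw": 0.6}, {"xyz": [0, 0, 0], "dr": [0, 0, 0], "jaw": 0.8}, {"xyz": [0, 0, 0], "dr": [0, 0, 0], "jaw": 0.8}, {"xyz": [0, 0, 0], "dr": [0, 0, 0], "jaw": 0.8}, {"xyz": [0, 0, -10], "dr": [0, 0, 0], "jaw": 0.8}, {"xyz": [0, 0, -30], "dr": [0, 0, 0], "jaw": 0.8}, {"xyz": [0, 0, -60], "dr": [0, 0, 0], "jaw": 0.8}, {"xyz": [0, 0, -95], "dr": [0, 0, 0], "jaw": 0.8}, {"xyz": [0, 0, -130], "dr": [0, 0, 0], "jaw": 0.8}, {"xyz": [0, 0, -155], "dr": [0, 0, 0], "jaw": 0.8}])

```text
time_s: 10.75
ee_pos: [0.4691, -0.3051, 0.2047]
tcp_rot: [0.001, -0.01, 1.0, -0.001]
contact_force: [-0.0, -0.1, -0.2]
finger_gap: 0.0741
grasp_force: 0.0
```

```bash
python3 d.py s3.png
```

```text
10.75 [ 0.4691 -0.3051  0.2047] [[-1.0, -0.019, 0.002], [-0.019, 1.0, -0.001], [-0.002, -0.001, -1.0]] 0.07410549658039778 [-0.  -0.1 -0.2]
brush_center [([0.463, -0.307, 0.032], 0.98)]
mat [([0.235, -0.281, 0.002], 0.84), ([0.466, -0.308, 0.005], 0.75)]
```

>>> jog_arm(increments=[{"xyz": [-4, 25, 0], "dr": [0, 0, 0.01], "jaw": 0.5}, {"xyz": [-10, 60, 0], "dr": [0, 0, 0.02], "jaw": 0.5}, {"xyz": [-16, 100, 0], "dr": [0, 0, 0.04], "jaw": 0.5}, {"xyz": [-23, 145, 0], "dr": [0, 0, 0.06], "jaw": 0.5}, {"xyz": [-31, 190, 0], "dr": [0, 0, 0.08], "jaw": 0.5}, {"xyz": [-39, 240, 0], "dr": [0, 0, 0.1], "jaw": 0.5}, {"xyz": [-46, 285, 0], "dr": [0, 0, 0.12], "jaw": 0.5}, {"xyz": [-53, 330, 0], "dr": [0, 0, 0.14], "jaw": 0.5}, {"xyz": [-60, 370, 0], "dr": [0, 0, 0.14], "jaw": 0.5}, {"xyz": [-65, 400, 0], "dr": [0, 0, 0.14], "jaw": 0.5}])

```text
time_s: 11.9
ee_pos: [0.5258, 0.0986, 0.2004]
tcp_rot: [-0.001, 0.06, 0.998, -0.0]
contact_force: [0.3, -1.2, -1.1]
finger_gap: 0.0463
grasp_force: 0.0
```

```bash
cat > e.py <<'E'
from h import *
s=st();p=snapshot('wrist');cv2.imwrite('pics/w4.png',p['image'])
r=rot(s['tcp_rot']);M=r.as_matrix();print(s['time_s'],np.round(s['ee_pos'],4),np.round(M,3).tolist(),np.round(s['qpos'],2))
K=np.array(p['intrinsics']);T=np.array(p['T_tool_cam'])
hsv=cv2.cvtColor(p['image'],cv2.COLOR_BGR2HSV)
rd=((hsv[...,0]<6)|(hsv[...,0]>174))&(hsv[...,1]>150)&(hsv[...,2]>60)
c,_=cv2.findContours(rd.astype(np.uint8),cv2.RETR_EXTERNAL,cv2.CHAIN_APPROX_NONE)
for k in c:
    if cv2.contourArea(k)<40: continue
    k=k[:,0].astype(float);d=(k-K[:2,2])/K[0,0];th=np.linalg.norm(d,axis=1)
    v=np.c_[d*(np.sin(th)/th)[:,None],np.cos(th)]
    D=r.apply(v@T[:3,:3].T); o=r.apply(T[:3,3])+s['ee_pos']
    P=o+D*((.049-o[2])/D[:,2])[:,None]
    rr=cv2.minAreaRect((P[:,:2]*1000).astype(np.float32));w,h=rr[1]
    print('bar',rr,'yaw',rr[2] if w>h else rr[2]-90)
for l in ['flap_handle','flap_hinge','bay','brush_center','footbed_center']:
  for n,q in [('wrist',p),('scene',snapshot('scene')),('side',snapshot('side'))]:
    print(l,n,[(np.round(cam2w(q,x['at'],s),3).tolist(),round(x['conf'],2)) for x in finder.landmark_of(q,l)[:1]])
E
python3 e.py
```

```text
11.9 [0.5258 0.0986 0.2004] [[-0.993, 0.119, -0.001], [0.119, 0.993, 0.0], [0.001, -0.0, -1.0]] [ 0.14 -0.18  1.8   0.    1.52 -1.31]
bar ((543.2282104492188, 227.91311645507812), (11.403167724609375, 108.62376403808594), 83.41582489013672) yaw -6.584175109863281
flap_handle wrist [([0.547, 0.229, 0.042], 0.97)]
flap_handle scene [([0.544, 0.234, 0.049], 0.94)]
flap_handle side [([0.543, 0.225, 0.044], 0.77)]Traceback (most recent call last):
  File "e.py", line 18, in <module>
    print(l,n,[(np.round(cam2w(q,x['at'],s),3).tolist(),round(x['conf'],2)) for x in finder.landmark_of(q,l)[:1]])
                                                                                     ~~~~~~~~~~~~~~~~~~^^^^^
ValueError: only the last four pictures can be asked about
```

View pics/w4.png

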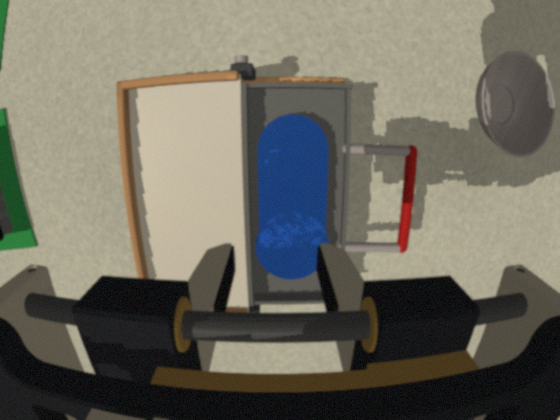

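The wrist view shows the empty bay, the footbed still blue side up at (293,195) and the bar at (408,200). The bar is at (0.5445, 0.2295) and its yaw of -6.6° matches the tool. Go over it, descend and grip.

>>> jog_arm(increments=[{"xyz": [0, 20, 0], "dr": [0, 0, 0], "jaw": 0.5}, {"xyz": [-1, 50, 0], "dr": [0, 0, 0], "jaw": 0.5}, {"xyz": [-2, 80, 0], "dr": [0, 0, 0], "jaw": 0.5}, {"xyz": [-3, 110, 0], "dr": [0, 0, 0], "jaw": 0.5}, {"xyz": [-3, 127, 0], "dr": [0, 0, 0], "jaw": 0.5}, {"xyz": [-3, 132, 10], "dr": [0, 0, 0], "jaw": 0.5}, {"xyz": [-3, 132, 30], "dr": [0, 0, 0], "jaw": 0.5}, {"xyz": [-3, 132, 55], "dr": [0, 0, 0], "jaw": 0.5}, {"xyz": [-3, 132, 75], "dr": [0, 0, 0], "jaw": 0.5}, {"xyz": [-3, 132, 85], "dr": [0, 0, 0], "jaw": 0.5}])

```text
time_s: 13.3
ee_pos: [0.5444, 0.2255, 0.1137]
tcp_rot: [-0.001, 0.061, 0.998, -0.001]
contact_force: [-0.4, -0.1, -0.1]
finger_gap: 0.0461
grasp_force: 0.0
```

```bash
python3 - <<'E'
from h import *
s=st();p=snapshot('wrist')
M=rot(s['tcp_rot']);print(s['time_s'],np.round(s['ee_pos'],4),s['contact_force'])
for q in [p,snapshot('scene')]:
  for l in ['flap_handle','flap_hinge','tray']:
    for x in finder.landmark_of(q,l)[:1]:
      w=cam2w(q,x['at'],s);print(l,np.round(w,3),'tool',np.round(M.inv().apply(w-s['ee_pos'])*1000,1),round(x['conf'],2))
cv2.imwrite('pics/w5.png',p['image'])
E
```

```text
13.3 [0.5444 0.2255 0.1137] [-0.41195599 -0.14677347 -0.06399434]
flap_handle [0.546 0.231 0.044] tool [-1.5  6.  70.1] 0.65
flap_hinge [0.523 0.071 0.054] tool [   2.3 -155.9   60.2] 0.71
flap_handle [0.543 0.234 0.047] tool [ 2.3  8.6 66.6] 0.69
flap_hinge [0.524 0.075 0.053] tool [   2.  -151.9   61.4] 0.61
tray [0.525 0.075 0.   ] tool [   0.5 -151.1  113.5] 0.65
```

View pics/w5.png

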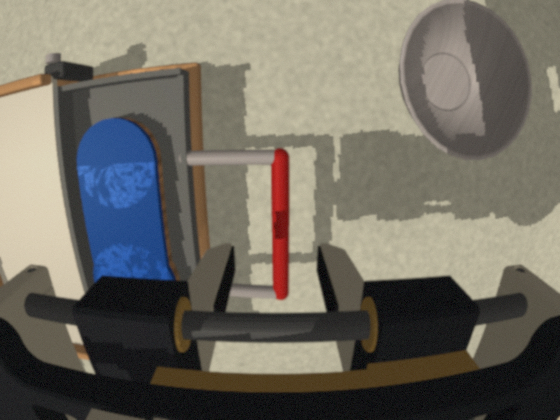

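The wrist view shows the bar at column 280, vertical between the fingers, about 3 mm toward +y of centre. Correct, descend, close softly.

>>> jog_arm(increments=[{"xyz": [0, 4, 15], "dr": [0, 0, 0], "jaw": 0.5}, {"xyz": [0, 4, 32], "dr": [0, 0, 0], "jaw": 0.5}, {"xyz": [0, 4, 48], "dr": [0, 0, 0], "jaw": 0.5}, {"xyz": [0, 4, 58], "dr": [0, 0, 0], "jaw": 0.5}, {"xyz": [0, 4, 62], "dr": [0, 0, 0], "jaw": 0.5}, {"xyz": [0, 4, 62], "dr": [0, 0, 0], "jaw": 0.4}, {"xyz": [0, 4, 62], "dr": [0, 0, 0], "jaw": 0.3}, {"xyz": [0, 4, 62], "dr": [0, 0, 0], "jaw": 0.2}, {"xyz": [0, 4, 62], "dr": [0, 0, 0], "jaw": 0.1}, {"xyz": [0, 4, 62], "dr": [0, 0, 0], "jaw": 0.05}], grip_force=8)

```text
time_s: 14.7
ee_pos: [0.5457, 0.2299, 0.0547]
tcp_rot: [0.0, 0.06, 0.998, -0.001]
contact_force: [-2.5, -16.2, 6.1]
finger_gap: 0.0139
grasp_force: 8.0
```

>>> jog_arm(increments=[{"xyz": [0, 0, 0], "dr": [0, 0, 0], "jaw": 0}, {"xyz": [0, 0, 0], "dr": [0, 0, 0], "jaw": 0}, {"xyz": [0, 0, 0], "dr": [0, 0, 0], "jaw": 0}])

```text
time_s: 15.0
ee_pos: [0.5457, 0.2293, 0.0546]
tcp_rot: [-0.0, 0.06, 0.998, -0.002]
contact_force: [-3.5, -15.8, 6.8]
finger_gap: 0.0128
grasp_force: 8.0
```

>>> jog_arm(increments=[{"xyz": [0, -1, -1], "dr": [0, 0, 0], "jaw": 0}, {"xyz": [0, -2, -2], "dr": [0, 0, 0], "jaw": 0}, {"xyz": [0, -2, -2], "dr": [0, 0, 0], "jaw": 0}])

```text
time_s: 15.3
ee_pos: [0.5455, 0.2286, 0.0565]
tcp_rot: [0.0, 0.06, 0.998, -0.0]
contact_force: [1.1, -4.7, -1.0]
finger_gap: 0.0115
grasp_force: 8.0
```

```bash
python3 - <<'E'
import numpy as np
segs=[[.01,.03,.06,.1,.15,.2,.25,.3,.35,.4],list(np.arange(.45,.91,.05)),list(np.arange(.95,1.41,.05)),list(np.arange(1.44,1.705,.03))+[1.70],list(np.arange(1.725,1.96,.025)),list(np.arange(1.97,2.07,.02))]
t0=0
f=lambda t:np.array([160.3*np.cos(t-.0624),160.3*np.sin(t-.0624)])
for s in segs:
    print(round(t0,3),'->',s[-1],[[0]+np.round((f(t)-f(t0))*[1,-1],1).tolist() for t in s]);t0=s[-1]
E
```

```text
0 -> 0.4 [[0, 0.1, -1.6], [0, 0.2, -4.8], [0, 0.3, -9.6], [0, 0.2, -16.0], [0, -0.3, -24.0], [0, -1.2, -32.0], [0, -2.5, -39.9], [0, -4.2, -47.7], [0, -6.3, -55.5], [0, -8.7, -63.1]]
0.4 -> 0.8999999999999999 [[0, -2.8, -7.5], [0, -6.1, -14.8], [0, -9.6, -22.0], [0, -13.6, -29.0], [0, -17.8, -35.8], [0, -22.4, -42.3], [0, -27.4, -48.6], [0, -32.6, -54.7], [0, -38.2, -60.5], [0, -44.0, -66.0]]
0.9 -> 1.4000000000000004 [[0, -6.1, -5.2], [0, -12.4, -10.1], [0, -19.0, -14.7], [0, -25.8, -18.9], [0, -32.8, -22.8], [0, -40.0, -26.4], [0, -47.3, -29.6], [0, -54.9, -32.4], [0, -62.5, -34.8], [0, -70.2, -36.9]]
1.4 -> 1.7 [[0, -6.3, -1.4], [0, -11.0, -2.2], [0, -15.8, -2.9], [0, -20.5, -3.5], [0, -25.3, -3.9], [0, -30.1, -4.2], [0, -34.9, -4.3], [0, -39.7, -4.3], [0, -44.5, -4.2], [0, -47.7, -4.0]]
1.7 -> 1.9499999999999993 [[0, -4.0, 0.3], [0, -8.0, 0.7], [0, -12.0, 1.3], [0, -15.9, 1.9], [0, -19.9, 2.6], [0, -23.8, 3.4], [0, -27.7, 4.3], [0, -31.6, 5.3], [0, -35.4, 6.4], [0, -39.2, 7.6]]
1.95 -> 2.05 [[0, -3.0, 1.0], [0, -6.1, 2.1], [0, -9.0, 3.3], [0, -12.0, 4.5], [0, -15.0, 5.7]]
```

>>> jog_arm(increments=[{"xyz": [0, -0.5, -2], "dr": [0, 0, 0], "jaw": 0}, {"xyz": [0, -0.5, -5], "dr": [0, 0, 0], "jaw": 0}, {"xyz": [0, -0.5, -10], "dr": [0, 0, 0], "jaw": 0}, {"xyz": [0, -0.5, -16], "dr": [0, 0, 0], "jaw": 0}, {"xyz": [0, -1, -24], "dr": [0, 0, 0], "jaw": 0}, {"xyz": [0, -2, -32], "dr": [0, 0, 0], "jaw": 0}, {"xyz": [0, -3, -40], "dr": [0, 0, 0], "jaw": 0}, {"xyz": [0, -5, -48], "dr": [0, 0, 0], "jaw": 0}, {"xyz": [0, -7, -55.5], "dr": [0, 0, 0], "jaw": 0}, {"xyz": [0, -9.5, -63], "dr": [0, 0, 0], "jaw": 0}], grip_force=15)

```text
time_s: 16.3
ee_pos: [0.5444, 0.2196, 0.1203]
tcp_rot: [0.0, 0.06, 0.998, 0.0]
contact_force: [5.0, 3.9, -1.4]
finger_gap: 0.011
grasp_force: 15.0
```

>>> jog_arm(increments=[{"xyz": [0, -2.8, -7.5], "dr": [0, 0, 0], "jaw": 0}, {"xyz": [0, -6, -14.8], "dr": [0, 0, 0], "jaw": 0}, {"xyz": [0, -9.5, -22], "dr": [0, 0, 0], "jaw": 0}, {"xyz": [0, -13.5, -29], "dr": [0, 0, 0], "jaw": 0}, {"xyz": [0, -17.8, -35.8], "dr": [0, 0, 0], "jaw": 0}, {"xyz": [0, -22.4, -42.3], "dr": [0, 0, 0], "jaw": 0}, {"xyz": [0, -27.4, -48.6], "dr": [0, 0, 0], "jaw": 0}, {"xyz": [0, -32.6, -54.7], "dr": [0, 0, 0], "jaw": 0}, {"xyz": [0, -38.2, -60.5], "dr": [0, 0, 0], "jaw": 0}, {"xyz": [0, -44, -66], "dr": [0, 0, 0], "jaw": 0}])

```text
time_s: 17.3
ee_pos: [0.5395, 0.1768, 0.1877]
tcp_rot: [0.001, 0.06, 0.998, 0.002]
contact_force: [3.8, 10.5, 8.3]
finger_gap: 0.0118
grasp_force: 15.0
```

>>> jog_arm(increments=[{"xyz": [0, -5.8, -5.6], "dr": [0, 0, 0], "jaw": 0}, {"xyz": [0, -11.8, -10.9], "dr": [0, 0, 0], "jaw": 0}, {"xyz": [0, -18, -15.9], "dr": [0, 0, 0], "jaw": 0}, {"xyz": [0, -24.5, -20.4], "dr": [0, 0, 0], "jaw": 0}, {"xyz": [0, -31.5, -24.3], "dr": [0, 0, 0], "jaw": 0}, {"xyz": [0, -38.6, -27.9], "dr": [0, 0, 0], "jaw": 0}, {"xyz": [0, -46, -31.1], "dr": [0, 0, 0], "jaw": 0}, {"xyz": [0, -53.5, -33.9], "dr": [0, 0, 0], "jaw": 0}, {"xyz": [0, -61, -36.3], "dr": [0, 0, 0], "jaw": 0}, {"xyz": [0, -68.7, -38.4], "dr": [0, 0, 0], "jaw": 0}])

```text
time_s: 18.3
ee_pos: [0.5307, 0.1069, 0.2239]
tcp_rot: [0.0, 0.06, 0.998, -0.0]
contact_force: [3.5, 1.8, 1.1]
finger_gap: 0.0116
grasp_force: 15.0
```

>>> jog_arm(increments=[{"xyz": [0, -6.3, -1.4], "dr": [0, 0, 0], "jaw": 0}, {"xyz": [0, -11, -2.2], "dr": [0, 0, 0], "jaw": 0}, {"xyz": [0, -15.8, -2.9], "dr": [0, 0, 0], "jaw": 0}, {"xyz": [0, -20.5, -3.5], "dr": [0, 0, 0], "jaw": 0}, {"xyz": [0, -25.3, -3.9], "dr": [0, 0, 0], "jaw": 0}, {"xyz": [0, -30.1, -4.2], "dr": [0, 0, 0], "jaw": 0}, {"xyz": [0, -34.9, -4.3], "dr": [0, 0, 0], "jaw": 0}, {"xyz": [0, -39.7, -4.3], "dr": [0, 0, 0], "jaw": 0}, {"xyz": [0, -44.5, -4.2], "dr": [0, 0, 0], "jaw": 0}, {"xyz": [0, -47.7, -4], "dr": [0, 0, 0], "jaw": 0}])

```text
time_s: 19.3
ee_pos: [0.5247, 0.0598, 0.2275]
tcp_rot: [-0.0, 0.06, 0.998, -0.0]
contact_force: [-1.5, 2.0, 1.7]
finger_gap: 0.0112
grasp_force: 15.0
```

>>> jog_arm(increments=[{"xyz": [0, -4, 0.3], "dr": [0, 0, 0], "jaw": 0}, {"xyz": [0, -8, 0.7], "dr": [0, 0, 0], "jaw": 0}, {"xyz": [0, -12, 1.3], "dr": [0, 0, 0], "jaw": 0}, {"xyz": [0, -15.9, 1.9], "dr": [0, 0, 0], "jaw": 0}, {"xyz": [0, -19.9, 2.6], "dr": [0, 0, 0], "jaw": 0}, {"xyz": [0, -23.8, 3.4], "dr": [0, 0, 0], "jaw": 0}, {"xyz": [0, -27.7, 4.3], "dr": [0, 0, 0], "jaw": 0}, {"xyz": [0, -31.6, 5.3], "dr": [0, 0, 0], "jaw": 0}, {"xyz": [0, -35.4, 6.4], "dr": [0, 0, 0], "jaw": 0}, {"xyz": [0, -39.2, 7.6], "dr": [0, 0, 0], "jaw": 0}])

```text
time_s: 20.3
ee_pos: [0.5203, 0.021, 0.22]
tcp_rot: [0.0, 0.06, 0.998, 0.0]
contact_force: [2.2, 0.2, 1.5]
finger_gap: 0.0111
grasp_force: 15.0
```

```bash
cat > g.py <<'E'
from h import *
import sys
s=st();print(s['time_s'],np.round(s['ee_pos'],4),np.round(s['contact_force'],1),s['finger_gap'])
p=snapshot('side');q=snapshot('scene')
a=p['image'][200:360,170:370];b=q['image'][170:330,230:430]
cv2.imwrite('pics/'+sys.argv[1],np.hstack([a,b]).repeat(2,0).repeat(2,1))
for n,c in [('side',p),('scene',q)]:
    print(n,[(np.round(cam2w(c,x['at']),3).tolist(),round(x['conf'],2)) for x in finder.landmark_of(c,'footbed_center')[:2]])
E
python3 g.py f1.png
```

```text
20.3 [0.5203 0.021  0.22  ] [2.2 0.2 1.5] 0.011112828195713798
side []
scene [([0.523, 0.034, 0.068], 0.7)]
```

View pics/f1.png

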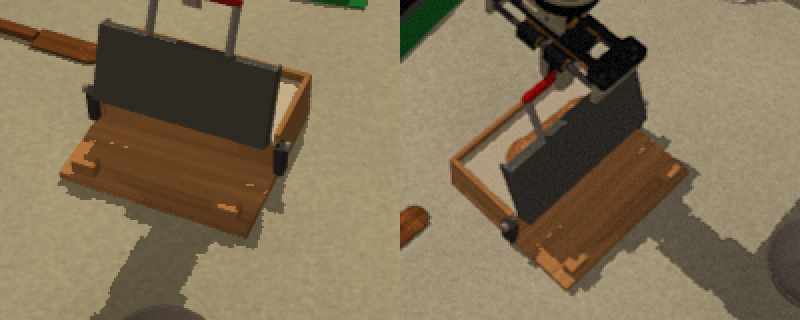

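The picture shows the flap up and leaning over, with cork brown visible in the bay behind it, at about (540,140) in the crop. I let it settle a moment and re-measure before lowering.

>>> jog_arm(increments=[{"xyz": [0, -2, 0.7], "dr": [0, 0, 0], "jaw": 0}, {"xyz": [0, -4, 1.4], "dr": [0, 0, 0], "jaw": 0}, {"xyz": [0, -6, 2.1], "dr": [0, 0, 0], "jaw": 0}, {"xyz": [0, -6, 2.1], "dr": [0, 0, 0], "jaw": 0}, {"xyz": [0, -6, 2.1], "dr": [0, 0, 0], "jaw": 0}])

```text
time_s: 21.0
ee_pos: [0.5195, 0.0153, 0.2179]
tcp_rot: [0.0, 0.06, 0.998, -0.0]
contact_force: [3.6, -0.5, 0.6]
finger_gap: 0.0115
grasp_force: 15.0
```

```bash
python3 - <<'E'
from h import *
s=st();print(s['time_s'],np.round(s['ee_pos'],4),np.round(s['contact_force'],1))
for n in ['scene','wrist']:
    p=snapshot(n)
    for f in ['landmark_of','recognise']:
        print(n,f,[(np.round(cam2w(p,x['at'],s),3).tolist(),round(x['conf'],2)) for x in getattr(finder,f)(p,'footbed_center')[:2]])
    cv2.imwrite(f'pics/x_{n}.png',p['image'][170:330,230:430] if n=='scene' else p['image'])
a=cv2.resize(cv2.imread('pics/x_scene.png'),(480,384),interpolation=cv2.INTER_CUBIC);b=cv2.resize(cv2.imread('pics/x_wrist.png'),(320,240))
c=np.zeros((384,800,3),np.uint8);c[:,:480]=a;c[:240,480:]=b;cv2.imwrite('pics/x.png',c)
E
```

```text
21.0 [0.5195 0.0153 0.2179] [ 3.6 -0.5  0.6]
scene landmark_of [([0.524, 0.031, 0.067], 0.56)]
scene recognise [([0.544, 0.004, 0.072], 0.41)]
wrist landmark_of [([0.523, 0.037, 0.063], 0.84)]
wrist recognise [([0.48, 0.036, 0.072], 0.71)]
```

View pics/x.png

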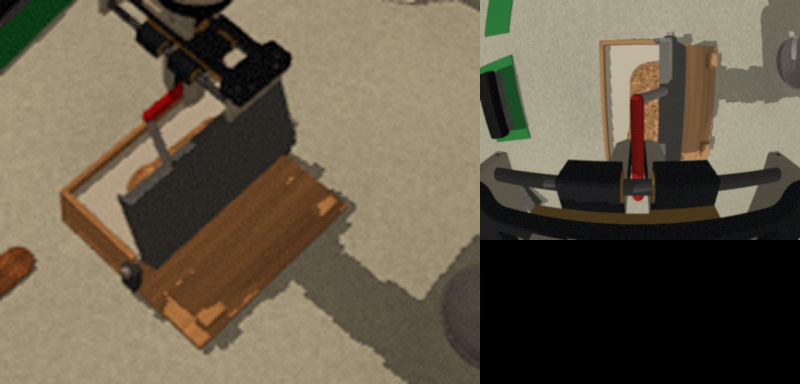

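Both views show the footbed lying flat in the bay with its cork speckle up (wrist part at (645,105)), clear of the leaning flap. Now I compute the return arc.

```bash
python3 - <<'E'
import numpy as np
segs=[1.98,1.96,1.935,1.91,1.88,1.85,1.82,1.79,1.755,1.72],list(np.arange(1.685,1.36,-.035)),list(np.arange(1.325,.9,-.045)),list(np.arange(.875,.42,-.05)),[.375,.325,.28,.24,.2,.165,.13,.1,.075,.055]
t0=1.99
f=lambda t:np.array([160.3*np.cos(t-.0624),160.3*np.sin(t-.0624)])
for s in segs:
    print(round(t0,3),'->',round(s[-1],3),[[0]+np.round((f(t)-f(t0))*[1,-1],1).tolist() for t in s],np.round(f(s[-1]),1));t0=s[-1]
E
```

```text
1.99 -> 1.72 [[0, 1.5, -0.6], [0, 4.5, -1.6], [0, 8.3, -2.9], [0, 12.2, -4.0], [0, 16.8, -5.2], [0, 21.5, -6.3], [0, 26.2, -7.3], [0, 31.0, -8.1], [0, 36.5, -8.9], [0, 42.1, -9.5]] [-13.9 159.7]
1.72 -> 1.37 [[0, 5.6, -0.4], [0, 11.2, -0.6], [0, 16.8, -0.6], [0, 22.4, -0.4], [0, 28.0, 0.0], [0, 33.6, 0.6], [0, 39.2, 1.4], [0, 44.7, 2.4], [0, 50.2, 3.6], [0, 55.6, 4.9]] [ 41.7 154.8]
1.37 -> 0.92 [[0, 6.9, 2.0], [0, 13.7, 4.4], [0, 20.5, 7.0], [0, 27.0, 10.0], [0, 33.5, 13.2], [0, 39.8, 16.7], [0, 45.9, 20.5], [0, 51.9, 24.6], [0, 57.6, 29.0], [0, 63.2, 33.5]] [104.9 121.2]
0.92 -> 0.425 [[0, 5.3, 4.8], [0, 11.0, 10.5], [0, 16.4, 16.4], [0, 21.5, 22.6], [0, 26.3, 29.1], [0, 30.7, 35.7], [0, 34.8, 42.6], [0, 38.6, 49.7], [0, 42.0, 57.0], [0, 45.0, 64.4]] [149.9  56.9]
0.425 -> 0.055 [[0, 2.7, 7.6], [0, 4.9, 15.2], [0, 6.6, 22.3], [0, 7.9, 28.5], [0, 8.9, 34.9], [0, 9.6, 40.4], [0, 10.1, 46.0], [0, 10.3, 50.8], [0, 10.4, 54.8], [0, 10.4, 58.0]] [160.3  -1.2]
```

>>> jog_arm(increments=[{"xyz": [0, 1.5, -0.6], "dr": [0, 0, 0], "jaw": 0}, {"xyz": [0, 4.5, -1.6], "dr": [0, 0, 0], "jaw": 0}, {"xyz": [0, 8.3, -2.9], "dr": [0, 0, 0], "jaw": 0}, {"xyz": [0, 12.2, -4], "dr": [0, 0, 0], "jaw": 0}, {"xyz": [0, 16.8, -5.2], "dr": [0, 0, 0], "jaw": 0}, {"xyz": [0, 21.5, -6.3], "dr": [0, 0, 0], "jaw": 0}, {"xyz": [0, 26.2, -7.3], "dr": [0, 0, 0], "jaw": 0}, {"xyz": [0, 31, -8.1], "dr": [0, 0, 0], "jaw": 0}, {"xyz": [0, 36.5, -8.9], "dr": [0, 0, 0], "jaw": 0}, {"xyz": [0, 42.1, -9.5], "dr": [0, 0, 0], "jaw": 0}])

```text
time_s: 22.3
ee_pos: [0.5245, 0.0577, 0.2274]
tcp_rot: [-0.0, 0.06, 0.998, 0.0]
contact_force: [-0.8, -1.0, -0.2]
finger_gap: 0.0114
grasp_force: 15.0
```

>>> jog_arm(increments=[{"xyz": [0, 5.6, -0.4], "dr": [0, 0, 0], "jaw": 0}, {"xyz": [0, 11.2, -0.6], "dr": [0, 0, 0], "jaw": 0}, {"xyz": [0, 16.8, -0.6], "dr": [0, 0, 0], "jaw": 0}, {"xyz": [0, 22.4, -0.4], "dr": [0, 0, 0], "jaw": 0}, {"xyz": [0, 28, 0], "dr": [0, 0, 0], "jaw": 0}, {"xyz": [0, 33.6, 0.6], "dr": [0, 0, 0], "jaw": 0}, {"xyz": [0, 39.2, 1.4], "dr": [0, 0, 0], "jaw": 0}, {"xyz": [0, 44.7, 2.4], "dr": [0, 0, 0], "jaw": 0}, {"xyz": [0, 50.2, 3.6], "dr": [0, 0, 0], "jaw": 0}, {"xyz": [0, 55.6, 4.9], "dr": [0, 0, 0], "jaw": 0}])

```text
time_s: 23.3
ee_pos: [0.5313, 0.1128, 0.2224]
tcp_rot: [0.0, 0.06, 0.998, 0.0]
contact_force: [-0.1, -0.3, 1.1]
finger_gap: 0.0115
grasp_force: 15.0
```

>>> jog_arm(increments=[{"xyz": [0, 6.9, 2], "dr": [0, 0, 0], "jaw": 0}, {"xyz": [0, 13.7, 4.4], "dr": [0, 0, 0], "jaw": 0}, {"xyz": [0, 20.5, 7], "dr": [0, 0, 0], "jaw": 0}, {"xyz": [0, 27, 10], "dr": [0, 0, 0], "jaw": 0}, {"xyz": [0, 33.5, 13.2], "dr": [0, 0, 0], "jaw": 0}, {"xyz": [0, 39.8, 16.7], "dr": [0, 0, 0], "jaw": 0}, {"xyz": [0, 45.9, 20.5], "dr": [0, 0, 0], "jaw": 0}, {"xyz": [0, 51.9, 24.6], "dr": [0, 0, 0], "jaw": 0}, {"xyz": [0, 57.6, 29], "dr": [0, 0, 0], "jaw": 0}, {"xyz": [0, 63.2, 33.5], "dr": [0, 0, 0], "jaw": 0}])

```text
time_s: 24.3
ee_pos: [0.5389, 0.1756, 0.1886]
tcp_rot: [-0.0, 0.06, 0.998, -0.0]
contact_force: [1.6, 0.2, -0.2]
finger_gap: 0.0119
grasp_force: 15.0
```

>>> jog_arm(increments=[{"xyz": [0, 5.3, 4.8], "dr": [0, 0, 0], "jaw": 0}, {"xyz": [0, 11, 10.5], "dr": [0, 0, 0], "jaw": 0}, {"xyz": [0, 16.4, 16.4], "dr": [0, 0, 0], "jaw": 0}, {"xyz": [0, 21.5, 22.6], "dr": [0, 0, 0], "jaw": 0}, {"xyz": [0, 26.3, 29.1], "dr": [0, 0, 0], "jaw": 0}, {"xyz": [0, 30.7, 35.7], "dr": [0, 0, 0], "jaw": 0}, {"xyz": [0, 34.8, 42.6], "dr": [0, 0, 0], "jaw": 0}, {"xyz": [0, 38.6, 49.7], "dr": [0, 0, 0], "jaw": 0}, {"xyz": [0, 42, 57], "dr": [0, 0, 0], "jaw": 0}, {"xyz": [0, 45, 64.4], "dr": [0, 0, 0], "jaw": 0}])

```text
time_s: 25.3
ee_pos: [0.5442, 0.2199, 0.1239]
tcp_rot: [-0.0, 0.06, 0.998, -0.0]
contact_force: [-0.8, -2.7, -2.2]
finger_gap: 0.0115
grasp_force: 15.0
```

>>> jog_arm(increments=[{"xyz": [0, 2.2, 7.6], "dr": [0, 0, 0], "jaw": 0}, {"xyz": [0, 4, 15.2], "dr": [0, 0, 0], "jaw": 0}, {"xyz": [0, 5.5, 22.3], "dr": [0, 0, 0], "jaw": 0}, {"xyz": [0, 6.8, 28.5], "dr": [0, 0, 0], "jaw": 0}, {"xyz": [0, 7.8, 34.9], "dr": [0, 0, 0], "jaw": 0}, {"xyz": [0, 8.5, 40.4], "dr": [0, 0, 0], "jaw": 0}, {"xyz": [0, 9, 46], "dr": [0, 0, 0], "jaw": 0}, {"xyz": [0, 9.2, 50.8], "dr": [0, 0, 0], "jaw": 0}, {"xyz": [0, 9.2, 54.8], "dr": [0, 0, 0], "jaw": 0}, {"xyz": [0, 9.2, 58], "dr": [0, 0, 0], "jaw": 0}])

```text
time_s: 26.3
ee_pos: [0.5454, 0.2287, 0.0663]
tcp_rot: [0.0, 0.06, 0.998, -0.0]
contact_force: [-0.4, -1.9, -0.7]
finger_gap: 0.0115
grasp_force: 15.0
```

>>> jog_arm(increments=[{"xyz": [0, 0, 2], "dr": [0, 0, 0], "jaw": 0}, {"xyz": [0, 0, 4], "dr": [0, 0, 0], "jaw": 0}, {"xyz": [0, 0, 6], "dr": [0, 0, 0], "jaw": 0}, {"xyz": [0, 0, 7.5], "dr": [0, 0, 0], "jaw": 0}, {"xyz": [0, 0, 8.5], "dr": [0, 0, 0], "jaw": 0}, {"xyz": [0, 0, 9.5], "dr": [0, 0, 0], "jaw": 0}, {"xyz": [0, 0, 9.5], "dr": [0, 0, 0], "jaw": 0}])

```text
time_s: 27.0
ee_pos: [0.5462, 0.2285, 0.059]
tcp_rot: [0.001, 0.06, 0.998, -0.0]
contact_force: [-4.3, -10.4, 18.5]
finger_gap: 0.0115
grasp_force: 15.0
```

The flap has bottomed out (18 N up). I relax slightly, open the fingers just enough, and rise.

>>> jog_arm(increments=[{"xyz": [0, -1, -1], "dr": [0, 0, 0], "jaw": 0}, {"xyz": [0, -1.5, -1.8], "dr": [0, 0, 0], "jaw": 0}, {"xyz": [0, -1.5, -1.8], "dr": [0, 0, 0], "jaw": 0}])

```text
time_s: 27.3
ee_pos: [0.5461, 0.2283, 0.0596]
tcp_rot: [0.001, 0.06, 0.998, 0.001]
contact_force: [5.5, 6.2, -0.5]
finger_gap: 0.0114
grasp_force: 15.0
```

>>> jog_arm(increments=[{"xyz": [0, 0, 0], "dr": [0, 0, 0], "jaw": 0.2}, {"xyz": [0, 0, 0], "dr": [0, 0, 0], "jaw": 0.35}, {"xyz": [0, 0, 0], "dr": [0, 0, 0], "jaw": 0.45}, {"xyz": [0, 0, 0], "dr": [0, 0, 0], "jaw": 0.45}, {"xyz": [0, 0, 0], "dr": [0, 0, 0], "jaw": 0.45}, {"xyz": [0, 0, -10], "dr": [0, 0, 0], "jaw": 0.45}, {"xyz": [0, 0, -30], "dr": [0, 0, 0], "jaw": 0.45}, {"xyz": [0, 0, -60], "dr": [0, 0, 0], "jaw": 0.45}, {"xyz": [0, 0, -95], "dr": [0, 0, 0], "jaw": 0.45}, {"xyz": [0, 0, -130], "dr": [0, 0, 0], "jaw": 0.45}])

```text
time_s: 28.3
ee_pos: [0.545, 0.2273, 0.191]
tcp_rot: [0.0, 0.06, 0.998, 0.0]
contact_force: [-0.2, -0.1, 0.4]
finger_gap: 0.0419
grasp_force: 0.0
```

>>> jog_arm(increments=[{"xyz": [-10, 0, -10], "dr": [0, 0, 0], "jaw": 0.45}, {"xyz": [-30, 0, -20], "dr": [0, 0, 0], "jaw": 0.45}, {"xyz": [-60, 0, -30], "dr": [0, 0, 0], "jaw": 0.45}, {"xyz": [-90, 0, -40], "dr": [0, 0, 0], "jaw": 0.45}, {"xyz": [-110, 0, -45], "dr": [0, 0, 0], "jaw": 0.45}, {"xyz": [-120, 0, -45], "dr": [0, 0, 0], "jaw": 0.45}, {"xyz": [-120, 0, -45], "dr": [0, 0, 0], "jaw": 0.45}])

```text
time_s: 29.0
ee_pos: [0.6648, 0.2127, 0.2336]
tcp_rot: [-0.0, 0.061, 0.998, -0.0]
contact_force: [0.3, 0.5, 0.6]
finger_gap: 0.0418
grasp_force: 0.0
```

```bash
python3 - <<'E'
from h import *
s=st();print(s['time_s'],np.round(s['ee_pos'],4),np.round(s['contact_force'],1))
im={}
for n in ['scene','side','wrist']:
    p=snapshot(n);im[n]=p['image']
    for l in ['footbed_center','flap_handle','brush_center','bowl_center','horn_center','doorstop_center']:
        print(n,l,[(np.round(cam2w(p,x['at'],s),3).tolist(),round(x['conf'],2)) for x in finder.landmark_of(p,l)[:1]])
cv2.imwrite('pics/end.png',np.hstack([cv2.resize(im['side'][100:400,130:450],(426,400)),cv2.resize(im['scene'][100:400,140:420],(373,400))]))
E
```

```text
29.0 [0.6648 0.2127 0.2336] [0.3 0.5 0.6]
scene footbed_center [([0.521, 0.033, 0.065], 0.7)]
scene flap_handle []
scene brush_center [([0.465, -0.302, 0.033], 0.74)]
scene bowl_center [([0.446, 0.378, 0.029], 0.76)]
scene horn_center [([0.789, -0.065, 0.006], 0.91)]
scene doorstop_center [([0.718, -0.33, 0.01], 0.91)]
side footbed_center [([0.519, 0.04, 0.066], 0.58)]
side flap_handle [([0.545, 0.226, 0.043], 0.56)]
side brush_center [([0.465, -0.305, 0.03], 0.56)]
side bowl_center [([0.451, 0.375, 0.028], 0.82)]
side horn_center [([0.786, -0.068, 0.007], 0.77)]
side doorstop_center [([0.723, -0.335, 0.014], 0.95)]
wrist footbed_center [([0.521, 0.037, 0.062], 0.97)]
wrist flap_handle [([0.547, 0.233, 0.043], 0.93)]
wrist brush_center []
wrist bowl_center []
wrist horn_center [([0.791, -0.071, 0.005], 0.68)]
wrist doorstop_center []
```

View pics/end.png

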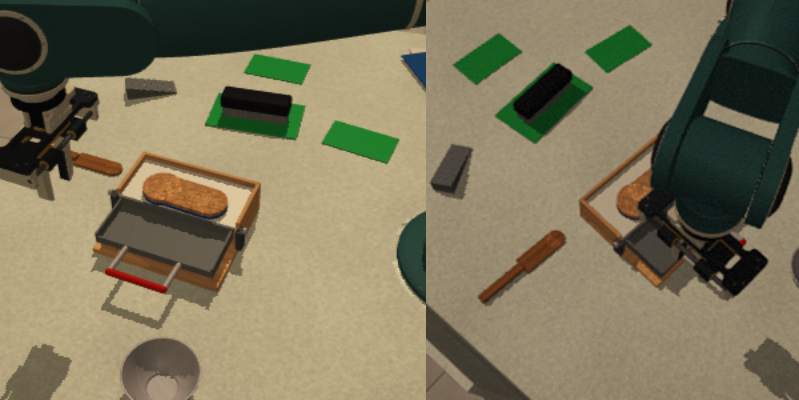

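The final view shows the brush standing bristles down on the right mat (255,105), the footbed cork up in the bay (185,195) and the flap flat with its bar at (137,280). The bowl, horn and doorstop are where they were, and the gripper is clear. Hand in.

```bash
python3 -c "
from bench import finish_job
print(finish_job())"
```

```text
the job is handed in; nothing more can be done
None
```

I handed the job in at about 29 s: the brush is bristles down on the 200 x 120 mm mat, the footbed is cork side up in the bay (close to the hinge side), the flap is back flat and released, and the bowl, shoe horn and doorstop are where they were.

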